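# Turn a primed steel base plate over on the drying rack with a putty knife

### The arm

A 7-joint arm with a two-finger parallel gripper is mounted at the origin on the work surface. World frame = base frame: x ahead of the robot, y to its left, z up, the work surface at z = 0. Lengths are in m, angles in degrees, forces in N, time in s.
With the tool pointing down it reaches from about 0.35 to 0.775 m from the base axis. Payload 3.1 kg.
Tool frame: the origin (TCP) lies at the very end of the fingers, on their centre line; the grasp point (between the pads) lies 19 mm behind it; z points along the fingers, y is the line along which they close (so a half turn about z gives the same grasp; the last joint's range is limited). The gripper opens to 85 mm and grips with 20 to 120 N. Pads are 22 mm wide; open, the fingers measure 114 mm over their backs; the gripper's body (76 mm by 85 mm) begins 54 mm behind the grasp point. The pads swing forward as they close: fully open they stand 13 mm farther back than shut.
Start: joints at [67.34, 17.813, 0.802, 86.603, -0.252, 75.585, -1.558], TCP at [0.191, -0.516, 0.231] pointing down, gripper open.
Joint ranges: [-154.91, 154.91], [-16.99, 109.72], [-72.82, 74.43], [7.12, 147.25], [-82.49, 262.49], [11.32, 116.49], [-174.64, 174.64]. Speed limits (degrees/s): [159.86, 159.86, 180, 180, 180, 180, 180].

### API

Orientations are given as [roll, pitch, yaw] about the fixed x, y, z axes, in that order (R = Rz(yaw) Ry(pitch) Rx(roll)).
In Python, from workcell import state, optics, arm gives the robot as it stands. The module is installed in compiled form; this text tells all that it offers.
- The arm moves only by the tool carry_out, never from a script. Its argument "plan" is a list of rows, each a list of 7 numbers: the opening, from 0 (shut) to 1 (fully open), then the shift along the tool's x, y, z each as a share of 0.15 m, from -1 to 1, then the turn, a rotation vector about the tool's x, y, z each as a share of 360 degrees, from -1 to 1. A call has exactly 5 rows; each row shifts and turns the commanded pose from where the row before left it, along the tool's axes as they then stand; what a row does not reach is not made up. A row lasts 1/10 s, in which the tool goes at most 50 mm and 8.59 degrees, less where a joint would pass 70% of its speed; a pose out of reach is approached as far as the arm can. A call with a number of a shift or a turn outside -1 to 1 is refused whole. A call with a gripper value outside its range is refused whole. The fingers move at their own pace and stop on an object; the grip force is fixed at half the most. Time passes only in rows, so rows that do not move let the fingers close, or fill a call up. It gives the time, the measured TCP pose, the force, the opening and the grip force at its end, in the units of the state.
- state(): the state, without advancing time (a new reading comes with each control period).
- optics.get_image(name): name is "scene" or "side" or "wrist"; returns (picture, depth): 480x640x3 uint8, red, green, blue; 480x640 float32, m along the optical axis (not along the pixel's ray), 0 where there is no reading.
- optics.camera_model(name): a dict with "intrinsics" (3x3 intrinsics, pixels), "R" (3x3) and "t" (3): a world point X has camera coordinates R X + t. Camera axes: x right, y down, z forward; pixel columns grow to the right and rows downward; lengths in m; the calibration is good to about 2 mm. The wrist camera is an equidistant fisheye: a pixel r from the principal point sees the ray r / f radians off the axis. A picture is of the moment at which its call begins: read the wrist's pose just before it. camera_model takes no time and is no camera call; for the wrist camera it gives the pose at the moment of the call.
- arm.job_done(): hands the job in; it is judged then, once.
The state is a dict: "time_s": time; "joint_positions": joint angles; "qd": joint speeds; "joint_efforts": joint torques, N m; "eef_pos": TCP position; "ee_rot": TCP orientation; "contact_force": force on the tool from outside, world axes, zero at the start; "moment": the same for the moment, N m; "opening": finger opening in m; "finger_force": force on a finger pad.
Only numpy, scipy, OpenCV 4.12 (cv2) and the standard library are available. Lean on these libraries where they do the work, as an engineer would, in place of code of your own. Each camera call takes 0.05 s, during which the arm holds its last target. There are 200 camera calls.

### The job

The red primed side of the small steel base plate lying on the bare end of the drying rack has to end up underneath, so that its bevelled bare face can be primed: pick up the putty knife, slide its blade along the board under the plate's edge that faces away from the strips, and lever the plate up against the first strip and over, so that it lies flat across the first two strips with the bare face up. Work with a light hand, pressing the blade no harder than a pencil on paper so that it neither digs into the board nor jams against the plate, tip the plate over rather than tossing it, and keep your fingers off it, since the primer still marks. Then lay the knife back down flat on the bench, clear of the rack, and leave everything else as it is.

Things in the scene. Friction and masses are not known exactly. Their poses are not given: they have to be found in the camera images.
- rack: drying rack, fixed, on screw feet whose height differs each time: plywood board 260 x 200 x 12 mm, underside 6 to 18 mm above the bench, spanning x = -115 to 145 mm, with five strips on top, near faces at x = 0, 30, 60, 90, 120, each 8 wide (x), 190 long (y), 12 high. Origin in the underside below the middle of the first strip's near face; x points across the strips away from the bare end, z up
- plate_center (a point): centre (half-way up) of the base plate, a loose steel plate, 60 (its x) x 90 (y) x 10 mm (z), about 360 g. It starts flat on the rack's bare end, about square to the strips, far edge up to 20 mm short of the first. z points out of the flat red primed side, up at the start. The bare side under it has a bevel all round: at each edge a gap 2.2 mm high, closing to nothing 5 mm in
- knife_grip (a point): grasp point of the putty knife's handle, half-way up. Loose, 110 g, lying flat on the bench; x points along the knife to the blade, z up. The handle is 26 mm wide, 18 mm high, 105 mm long, from x = -84 to +20 mm of this point; the stiff steel blade, 2 mm thick, at mid-height of the handle, runs on to x = 83 mm and is 50 mm wide over its last 43 mm
- knife_edge (a point): middle of the blade's front edge, half-way through its thickness, 83 mm along the knife from knife_grip; same axes
- knife: the putty knife as a whole (see knife_grip); origin on its underside, 32 mm behind knife_grip
- plate: the base plate as a whole (see plate_center); origin in the middle of its bare side, 5 mm from plate_center; axes as plate_center
- done_plate: a second base plate of the same shape that has already been turned and lies across the farther strips, bare side up; leave it alone. Origin at the middle of its underside
- can: closed paint can, 98 mm across, 110 mm high, standing on the bench beyond the rack; leave it alone. Origin at the middle of its underside
- tape: roll of masking tape lying flat, 104 mm across, 24 mm high; leave it alone. Origin at the middle of its underside
- sander: grey sanding sponge block 70 x 100 x 26 mm; leave it alone. Origin at the middle of its underside
Not all that is in view belongs to the job. Of the things that look like the knife, take the one that is farthest from the robot's base at the start.

How it is judged (in metres and radians):
On the way:
1. the plate is levered up on the knife's blade while it also bears on the rack (angle between plate's own z axis and vertical between 0.3 and 1.3 rad and contact force between knife and plate above 0.02 N and contact force between plate and rack above 0.02 N), for 0.1 s.
At the end, for the whole second after the job is handed in: The plate rests flat (0.08 rad) across the first two strips, primed side down, its centre 26 to 32 mm above the rack's underside and 4 to 40 mm past the first strip's near face; the knife rests flat (0.12 rad) on the bench, grasp point under 14 mm high, touching neither rack nor plate (angle between plate's own z axis and vertical above 3.06 rad and x of plate_center in the frame of rack between 0.004 and 0.04 m and y of plate_center in the frame of rack between -0.09 and 0.09 m and z of plate_center in the frame of rack between 0.026 and 0.032 m and linear speed of each of plate, knife below 0.01 m/s and angle between knife's own z axis and vertical below 0.12 rad and height (world z) of knife_grip below 0.014 m and contact force between knife and rack below 0.01 N and contact force between knife and plate below 0.01 N).
It fails at once if the fingers or the arm touch the base plate (contact force between any of the fingers, the arm and plate above 0.2 N).
It fails at once if the knife digs into the rack with more than 8 N (contact force between knife and rack above 8 N).
It fails at once if the knife jams against the base plate with more than 12 N (contact force between knife and plate above 12 N).
It fails at once if the plate is tossed or carried through the air (over 0.9 m/s, or its centre over 65 mm above the rack's underside) (linear speed of plate above 0.9 m/s or z of plate_center in the frame of rack above 0.065 m).
It fails at once if the second plate is shifted by more than 10 mm, or the can, the tape or the sanding block by more than 20 mm (distance of done_plate from where it was at the start of the episode above 0.01 m or distance of any of can, tape, sander from where it was at the start of the episode above 0.02 m).
It also fails if it takes over 64 s, if anything falls off the work surface, if the arm or the gripper's body presses on something with over 40 N, if the wrist force passes 120 N, or if a joint passes its speed limit or range.

## Working session

There is one attempt and no reset: what is moved stays moved. The work goes in short steps, Python scripts to look and compute and a tool call to move; the robot and the scene stay as the last step left them, time stands still between calls to the robot, and variables do not carry over. Pictures are saved under pics/ and viewed, at most 10 in all, crops included, and the job is handed in when it is done.

Besides the shell and the picture viewer there is one more tool, called as name(argument=value, ...), one argument or row to a line, values as JSON. carry_out: Moves the arm, as the interface text tells. Its arguments: {"type":"object","properties":{"plan":{"type":"array","items":{"type":"array","items":{"type":"number"}}}},"required":["plan"]}

```bash
mkdir -p pics
cat > h.py <<'E'
import numpy as np, cv2
from workcell import state, optics, arm
def snap(name):
    m=optics.camera_model(name); im,d=optics.get_image(name)
    np.savez(f'pics/{name}.npz',im=im,d=d,K=m['intrinsics'],R=m['R'],t=m['t'])
    cv2.imwrite(f'pics/{name}.png',im[:,:,::-1]); return im,d
def load(name): return np.load(f'pics/{name}.npz')
def pt(z,u,v,w=1):
    d=z['d'];K=z['K'];p=d[int(v)-w:int(v)+w+1,int(u)-w:int(u)+w+1];p=p[p>0];D=np.median(p)
    c=np.array([(u-K[0,2])/K[0,0]*D,(v-K[1,2])/K[1,1]*D,D]); return z['R'].T@(c-z['t'])
def cloud(z):
    d=z['d'];K=z['K'];v,u=np.mgrid[:480,:640]
    c=np.stack([(u-K[0,2])/K[0,0]*d,(v-K[1,2])/K[1,1]*d,d],-1); P=(c-z['t'])@z['R']; P[d<=0]=np.nan; return P
E
python3 - <<'E'
from h import *
print(state())
for n in('scene','side'):
    snap(n); z=load(n); print(n,z['K'],-z['R'].T@z['t'])
a=np.hstack([cv2.imread('pics/scene.png')]);
E
```

```text
{'time_s': 0.0, 'joint_positions': array([67.33958221, 17.86181932,  0.80127093, 86.69020481, -0.25310311,
       75.58135076, -1.56081211]), 'qd': array([ 0.06433717,  0.00210964,  0.02931221, -0.05931327, -0.03276652,
        0.05652266, -0.09637497]), 'joint_efforts': array([ 2.21590750e-05, -3.79917383e+01,  1.45924436e-01, -2.30588722e+01,
        1.21916877e-02,  1.34751588e-02,  2.35422689e-06]), 'eef_pos': array([ 0.19033486, -0.51527291,  0.23022012]), 'ee_rot': array([-1.79868468e+02,  4.35934232e-03,  2.02733690e+01]), 'contact_force': array([0.23522377, 0.32782475, 0.36353695]), 'moment': array([-0.03688443, -0.01118866,  0.01448294]), 'finger_force': 0.0, 'opening': 0.08560184165240975}
scene [[452.32787945   0.         327.19297433]
 [  0.         452.32787945 237.88345861]
 [  0.           0.           1.        ]] [0.9190014  0.42797725 1.01143566]
side [[480.61300772   0.         320.27459538]
 [  0.         480.61300772 240.42436501]
 [  0.           0.           1.        ]] [ 0.41615574 -0.84343744  0.63865396]
```

View pics/scene.png

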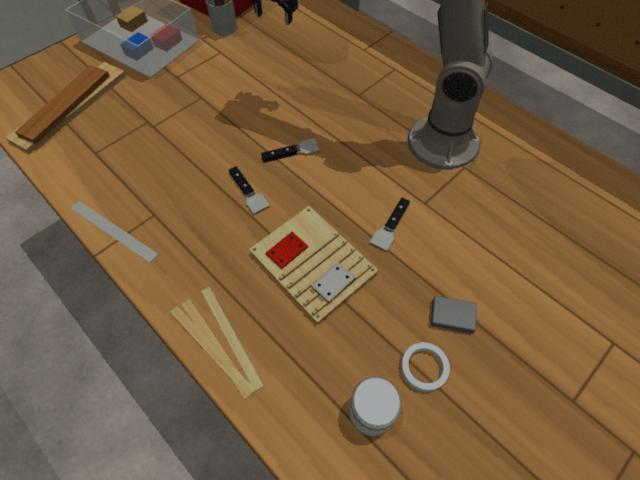

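View pics/side.png

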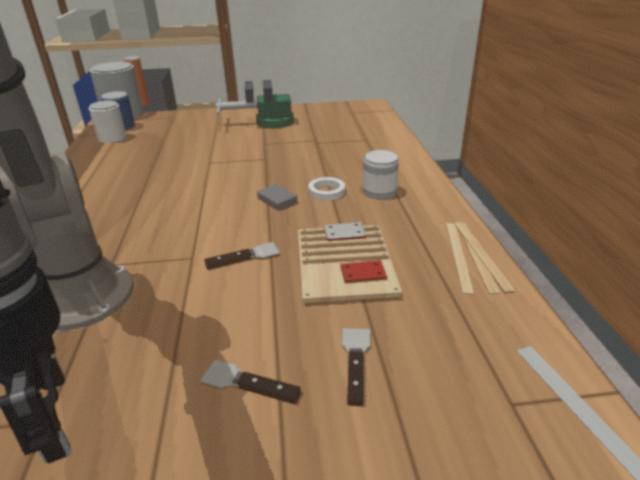

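The scene view shows three putty knives, with grips near (240,180), (283,153) and (398,213). The red plate is at (287,250) on the bare end of the rack, and the done plate is at (333,282). The side view shows the same layout, with the plate at (363,271) and the likely target knife at (356,365). Next I'll measure these.

Run:
```python
from h import *
np.set_printoptions(precision=4,suppress=True)
s=load('scene');d=load('side')
for nm,z,L in (('scene',s,[('kA',240,180),('kAblade',258,203),('kB',283,153),('kC',398,213),('plate',287,250),('boardc',262,252),('tape',407,372),('sander',455,314),('can',375,403)]),('side',d,[('kA',356,378),('kAblade',356,342),('kB',265,386),('kC',230,259),('plate',363,271),('board',320,285)])):
    for n,u,v in L: p=pt(z,u,v);print(nm,n,p,np.hypot(*p[:2]).round(3))
for nm,z in(('scene',s),('side',d)):
    im=z['im'].astype(int);P=cloud(z);r,g,b=im[...,0],im[...,1],im[...,2]
    m=(r>110)&(g<60)&(b<60)&(P[...,2]<.08)&(P[...,2]>0.01)
    Q=P[m];print(nm,'red',m.sum(),np.median(Q,0)); 
    rc=cv2.minAreaRect((Q[:,:2]*1000).astype(np.float32));print(rc)
    # board
    c=np.median(Q,0)
    dist=np.linalg.norm(P[...,:2]-c[:2],axis=-1)
    h=P[...,2][dist<.25]; hh,e=np.histogram(h,np.arange(0,.07,.002));print(hh)
    m=(dist<.25)&(P[...,2]>.012)&(P[...,2]<.06)
    m=m.astype(np.uint8); n,l,st,ce=cv2.connectedComponentsWithStats(m); i=1+st[1:,4].argmax()
    Q=P[l==i];print('rack',cv2.minAreaRect((Q[:,:2]*1000).astype(np.float32)),st[i])
z=s
S=cv2.resize(s['im'][130:310,210:410],None,fx=4,fy=4,interpolation=cv2.INTER_CUBIC)[:, :, ::-1]
cv2.imwrite('pics/c1.png',S[:600])
S=cv2.resize(d['im'][210:420,270:420],None,fx=4,fy=4,interpolation=cv2.INTER_CUBIC)[:, :, ::-1]
cv2.imwrite('pics/c2.png',cv2.resize(d['im'][215:415,270:420],None,fx=3,fy=3,interpolation=cv2.INTER_CUBIC)[:,:,::-1])
```

```text
scene kA [ 0.5319 -0.3003  0.0206] 0.611
scene kAblade [ 0.544  -0.2109  0.0116] 0.583
scene kB [ 0.3804 -0.2905  0.0197] 0.479
scene kC [0.3046 0.081  0.0196] 0.315
scene plate [ 0.5947 -0.0358  0.0348] 0.596
scene boardc [ 0.6397 -0.0802  0.0252] 0.645
scene tape [0.6125 0.3676 0.0268] 0.714
scene sander [0.4316 0.3604 0.0274] 0.562
scene can [0.7273 0.3675 0.1117] 0.815
side kA [ 0.5282 -0.3136  0.0197] 0.614
side kAblade [ 0.5449 -0.2251  0.0117] 0.59
side kB [ 0.3794 -0.3088  0.0189] 0.489
side kC [0.31   0.0657 0.0173] 0.317
side plate [ 0.5928 -0.046   0.0345] 0.595
side board [ 0.499  -0.0668  0.0242] 0.503
scene red 680 [ 0.5948 -0.0395  0.034 ]
((593.6886596679688, -39.79180908203125), (60.434818267822266, 88.9887466430664), 88.40806579589844)
[6895 5688 1886  302   84  197  189   93   70  148  570 1540 1647  650
  189  217  478  682  444  137   52  135  326  301   87    6    0    0
    0    0    0    0    0    0]
rack ((562.1682739257812, 22.02855682373047), (263.6260986328125, 203.15492248535156), 87.14009094238281) [ 249  206  130  117 7641]
side red 112 [ 0.6056 -0.067   0.0335]
((593.8720092773438, -45.49000930786133), (54.15494155883789, 78.77828979492188), 89.47806549072266)
[13232  5858   492    57    82   366   192   107   167   307   261  1509
  1312   330   270   326   631   804   419    57    34    62   257   195
    19     0     0     0     0     0     0     0     0     0]
rack ((565.3092041015625, 17.233421325683594), (258.2161560058594, 200.3900604248047), 87.26052856445312) [ 299  222  103   81 6731]
```

View pics/c1.png

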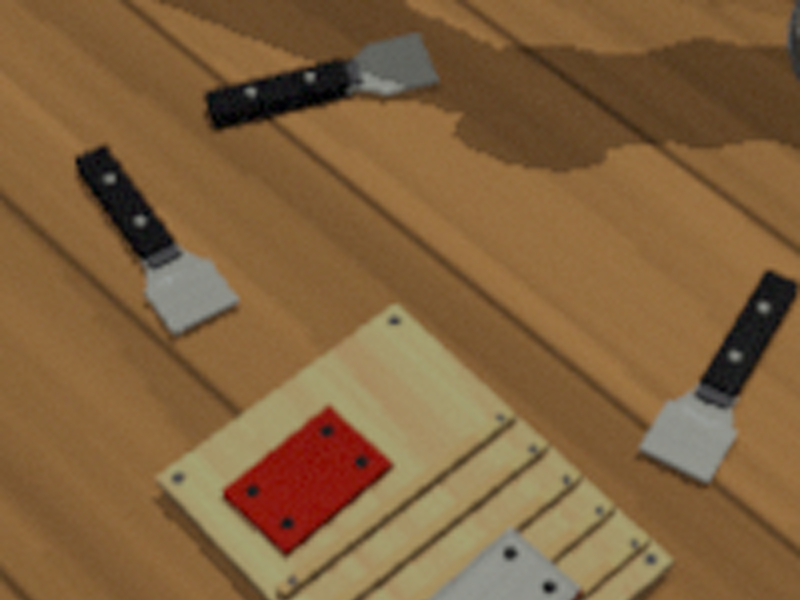

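View pics/c2.png

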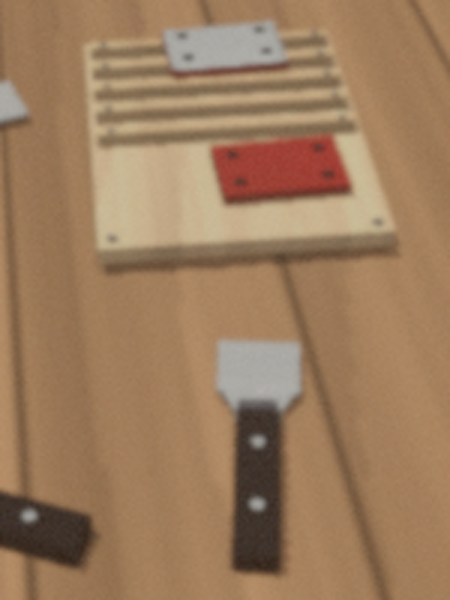

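Crop c1 shows the target knife A: handle back mid (90,153), front (163,258), tip mid (209,316). It also shows rack corners (395,305) and (158,478), and plate corners (332,405), (392,465), (289,553), (224,494). Crop c2 shows knife tip corners (219,341)/(300,341) and rack near-edge corners (98,253)/(397,238). Triangulating from both.

```bash
cat >> h.py <<'E'
def ray(z,u,v):
    K=z['K'];c=np.array([(u-K[0,2])/K[0,0],(v-K[1,2])/K[1,1],1]);d=z['R'].T@c;return -z['R'].T@z['t'],d/np.linalg.norm(d)
def onz(z,u,v,h):
    o,d=ray(z,u,v);return o+d*(h-o[2])/d[2]
def tri(a,b):
    (o,d),(p,e)=a,b;A=np.stack([d,-e],1);s=np.linalg.lstsq(A,p-o,rcond=None)[0];x,y=o+s[0]*d,p+s[1]*e
    return (x+y)/2,np.linalg.norm(x-y)
E
python3 - <<'E'
from h import *
np.set_printoptions(precision=4,suppress=True)
s=load('scene');d=load('side')
c1=lambda u,v:(210+u/4-.4,130+v/4-.4); c2=lambda u,v:(270+u/3-.33,215+v/3-.33)
for n,a,b,h in [('back',(90,153),(257,562),.018),('front',(163,258),(258,402),.018),('tip',(209,316),(259.5,341),.01),('tipL',(180,334),(300,341),.01),('tipR',(238,298),(219,341),.01),
 ('rackL',(395,305),(98,253),.0242),('rackR',(158,478),(397,238),.0242),('s1L',(515,420),(99,140),.036),('p1',(332,405),(225,199),.0344),('p2',(224,494),(349,190),.0344),('p3',(392,465),(213,146),.0344),('p4',(289,553),(334,136),.0344)]:
    print(n,onz(s,*c1(*a),h),onz(d,*c2(*b),h),*tri(ray(s,*c1(*a)),ray(d,*c2(*b))))
for nm,z in(('scene',s),('side',d)):
    P=cloud(z);im=z['im'].astype(int)
    D=np.linalg.norm(P[...,:2]-[.53,-.3],axis=-1); m=(im.max(-1)<70)&(D<.09)&(P[...,2]>.008)&(P[...,2]<.03)
    print(nm,m.sum(),cv2.minAreaRect((P[m][:,:2]*1000).astype(np.float32)))
w=optics.camera_model('wrist');st=state();print('cam rel',-w['R'].T@w['t']-st['eef_pos'],w['R'][2],w['intrinsics'])
E
```

```text
back [ 0.519  -0.3519  0.018 ] [ 0.5187 -0.3591  0.018 ] [ 0.5184 -0.3554  0.0139] 0.0021607434393162276
front [ 0.5418 -0.2443  0.018 ] [ 0.5401 -0.2473  0.018 ] [ 0.5408 -0.2455  0.016 ] 0.000676140946254257
tip [ 0.5481 -0.1904  0.01  ] [ 0.5521 -0.1885  0.01  ] [ 0.5503 -0.1897  0.0118] 0.0031228683228348357
tipL [ 0.5714 -0.193   0.01  ] [ 0.5771 -0.1921  0.01  ] [ 0.5744 -0.1926  0.0116] 0.004994885711666651
tipR [ 0.5244 -0.1879  0.01  ] [ 0.5271 -0.1849  0.01  ] [ 0.526  -0.1868  0.0121] 0.00152098027161324
rackL [ 0.4596 -0.1011  0.0242] [ 0.4589 -0.1061  0.0242] [ 0.4587 -0.1026  0.0215] 0.0007906684093977537
rackR [ 0.657  -0.1099  0.0242] [ 0.6576 -0.1195  0.0242] [ 0.6576 -0.1131  0.0195] 0.003977670949713486
s1L [0.4726 0.0232 0.036 ] [0.4702 0.0057 0.036 ] [0.4699 0.0193 0.027 ] 0.0026399136284168444
p1 [ 0.5466 -0.0675  0.0344] [ 0.5491 -0.074   0.0344] [ 0.5478 -0.0694  0.0317] 0.004355496437785077
p2 [ 0.6381 -0.0668  0.0344] [ 0.6348 -0.0765  0.0344] [ 0.6366 -0.0696  0.0289] 0.0002225727475027851
p3 [ 0.55   -0.0085  0.0344] [ 0.5508 -0.0116  0.0344] [ 0.5503 -0.0093  0.033 ] 0.0016318664033213854
p4 [ 0.637  -0.0078  0.0344] [ 0.6391 -0.0124  0.0344] [ 0.6382 -0.0091  0.0326] 0.0034907028824871763
scene 274 ((530.503662109375, -296.06707763671875), (111.10763549804688, 23.660688400268555), 78.08321380615234)
side 561 ((528.8931884765625, -305.9638977050781), (102.78527069091797, 21.458402633666992), 79.09642028808594)
cam rel [0.0695 0.0262 0.1424] [-0.2782 -0.102  -0.9551] [[371.6483   0.     323.3237]
 [  0.     371.6483 239.7441]
 [  0.       0.       1.    ]]
```

```bash
cat >> h.py <<'E'
from scipy.spatial.transform import Rotation as Ro
def plan(pos,rpy,op,n,p0=None,r0=None):
    st=state(); p=np.array(st['eef_pos'] if p0 is None else p0); R=Ro.from_euler('xyz',st['ee_rot'] if r0 is None else r0,degrees=True); T=Ro.from_euler('xyz',rpy,degrees=True)
    w=(R.inv()*T).as_rotvec(degrees=True)/n; dp=(np.array(pos)-p)/n
    for i in range(n):
        s=R.inv().apply(dp)/.15; print([op]+[float(round(x,4)) for x in s]+[float(round(x,4)) for x in w/360])
        R=R*Ro.from_rotvec(w,degrees=True)
def st(): 
    s=state();print(s['time_s'],s['eef_pos'].round(4),s['ee_rot'].round(2),s['contact_force'].round(2),s['opening'],s['finger_force'])
E
python3 -c "
from h import *
plan([.535,-.269,.14],[180,0,79.2],.6,10)"
```

```text
[0.6, 0.2725, -0.0743, 0.0604, -0.0, -0.0, -0.0164]
[0.6, 0.2787, -0.0459, 0.0603, -0.0, -0.0, -0.0164]
[0.6, 0.2819, -0.0171, 0.0603, -0.0, -0.0, -0.0164]
[0.6, 0.2822, 0.0119, 0.0603, -0.0, -0.0, -0.0164]
[0.6, 0.2795, 0.0408, 0.0602, -0.0, -0.0, -0.0164]
[0.6, 0.2738, 0.0693, 0.0602, -0.0, -0.0, -0.0164]
[0.6, 0.2653, 0.097, 0.0602, -0.0, -0.0, -0.0164]
[0.6, 0.2539, 0.1237, 0.0602, -0.0, -0.0, -0.0164]
[0.6, 0.2399, 0.1491, 0.0602, -0.0, -0.0, -0.0164]
[0.6, 0.2233, 0.1729, 0.0602, -0.0, -0.0, -0.0164]
```

carry_out(
  plan=[
    [0.6, 0.2725, -0.0743, 0.0604, 0, 0, -0.0164],
    [0.6, 0.2787, -0.0459, 0.0603, 0, 0, -0.0164],
    [0.6, 0.2819, -0.0171, 0.0603, 0, 0, -0.0164],
    [0.6, 0.2822, 0.0119, 0.0603, 0, 0, -0.0164],
    [0.6, 0.2795, 0.0408, 0.0602, 0, 0, -0.0164],
  ],
)

```text
time_s: 0.6
eef_pos: [0.3638, -0.3914, 0.1853]
ee_rot: [-180.0, 0.0, 50.0]
contact_force: [-0.0, -0.1, 0.0]
opening: 0.0517
finger_force: 0.0
```

carry_out(
  plan=[
    [0.6, 0.2738, 0.0693, 0.0602, 0, 0, -0.0164],
    [0.6, 0.2653, 0.097, 0.0602, 0, 0, -0.0164],
    [0.6, 0.2539, 0.1237, 0.0602, 0, 0, -0.0164],
    [0.6, 0.2399, 0.1491, 0.0602, 0, 0, -0.0164],
    [0.6, 0.2233, 0.1729, 0.0602, 0, 0, -0.0164],
  ],
)

```text
time_s: 1.1
eef_pos: [0.5359, -0.2682, 0.14]
ee_rot: [-179.9, -0.0, 79.5]
contact_force: [1.1, -0.7, -0.2]
opening: 0.0512
finger_force: 0.0
```

Run:
```python
from h import *
st()
snap('wrist'); st()
z=load('wrist')
def proj(X):
    c=z['R']@X+z['t'];r=np.hypot(c[0],c[1]);th=np.arctan2(r,c[2]);f=z['K'][0,0];return z['K'][:2,2]+f*th*c[:2]/r
for n,X in [('tip',[.550,-.1895,.01]),('back',[.5187,-.355,.018]),('front',[.541,-.2455,.018]),('plateN',[.5935,-.0695,.0344]),('rackL',[.459,-.103,.0242]),('tcp',state()['eef_pos'])]: print(n,proj(np.array(X)).round(0))
```

```text
1.1 [ 0.5359 -0.2682  0.14  ] [-179.94   -0.     79.54] [ 1.11 -0.68 -0.16] 0.051234298215690977 0.0
1.15 [ 0.5423 -0.259   0.1384] [179.83  -0.54  80.33] [ 6.98  5.23 -0.99] 0.05087971631375245 0.0
tip [325. 122.]
back [324. 334.]
front [327. 200.]
plateN [356. -52.]
rackL [178.  36.]
tcp [338. 286.]
```

View pics/wrist.png

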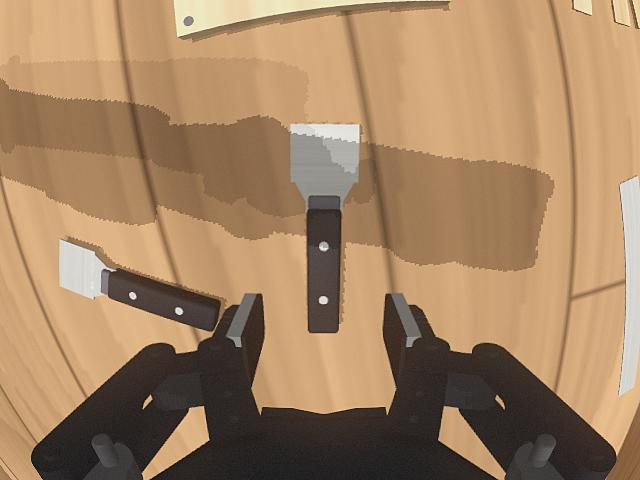

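The wrist view shows the knife between the open fingers, with its tip at (325,125), handle back at (324,332) and front at (325,197). This agrees with the projected estimates to within 3 px. I'll descend in two stages.

carry_out(
  plan=[
    [0.6, 0, 0, 0.2, 0, 0, 0],
    [0.6, 0, 0, 0.2, 0, 0, 0],
    [0.6, 0, 0, 0.15, 0, 0, 0],
    [0.6, 0, 0, 0.1, 0, 0, 0],
    [0.6, 0, 0, 0, 0, 0, 0],
  ],
)

```text
time_s: 1.65
eef_pos: [0.5328, -0.2687, 0.0407]
ee_rot: [-179.7, -0.1, 79.3]
contact_force: [0.1, 0.1, 0.1]
opening: 0.0517
finger_force: 0.0
```

```bash
python3 -c "
from h import *
st(); plan([.5347,-.270,.004],[180,0,79.2],.6,4)"
```

```text
1.65 [ 0.5328 -0.2687  0.0407] [-1.7967e+02 -8.0000e-02  7.9290e+01] [0.14 0.15 0.14] 0.05166185229998892 0.0
[0.6, -0.0017, 0.0039, 0.0611, -0.0002, -0.0001, 0.0001]
[0.6, -0.0016, 0.0038, 0.0611, -0.0002, -0.0001, 0.0001]
[0.6, -0.0016, 0.0037, 0.0611, -0.0002, -0.0001, 0.0001]
[0.6, -0.0016, 0.0037, 0.0612, -0.0002, -0.0001, 0.0001]
```

carry_out(
  plan=[
    [0.6, -0.0016, 0.0038, 0.061, 0, 0, 0],
    [0.6, -0.0016, 0.0038, 0.061, 0, 0, 0],
    [0.6, -0.0016, 0.0038, 0.061, 0, 0, 0],
    [0.6, -0.0016, 0.0038, 0.058, 0, 0, 0],
    [0.6, 0, 0, 0, 0, 0, 0],
  ],
)

```text
time_s: 2.15
eef_pos: [0.5361, -0.2704, 0.0057]
ee_rot: [-179.8, -0.0, 79.3]
contact_force: [0.1, -0.4, -0.5]
opening: 0.0513
finger_force: 0.0
```

carry_out(
  plan=[
    [0, 0, 0, 0, 0, 0, 0],
    [0, 0, 0, 0, 0, 0, 0],
    [0, 0, 0, 0, 0, 0, 0],
    [0, 0, 0, 0, 0, 0, 0],
    [0, 0, 0, 0, 0, 0, 0],
  ],
)

```text
time_s: 2.65
eef_pos: [0.5378, -0.2709, 0.0079]
ee_rot: [179.9, 0.0, 79.3]
contact_force: [-0.0, 0.3, 2.6]
opening: 0.0242
finger_force: 61.9
```

```bash
cat >> h.py <<'E'
TIP=np.array([.082,0,-.001])
def tp(tip,yaw,p,n,op=0,p0=None,r0=None,cmd=None):
    R=Ro.from_euler('xyz',[180,p,yaw],degrees=True); x=np.array(tip)-R.apply(TIP); print('tcp',x.round(4)); plan(x,[180,p,yaw],op,n,p0,r0)
def tipnow():
    s=state();R=Ro.from_euler('xyz',s['ee_rot'],degrees=True);print('tip',(s['eef_pos']+R.apply(TIP)).round(4))
E
python3 -c "
from h import *
st(); tipnow()
tp([.5935,-.115,.075],88,12,10)"
```

```text
2.65 [ 0.5378 -0.2709  0.0079] [1.7992e+02 2.0000e-02 7.9320e+01] [-0.04  0.28  2.6 ] 0.0241585587974592 61.861732006073
tip [ 0.5529 -0.1903  0.0089]
tcp [ 0.5907 -0.1954  0.0911]
[0, 0.056, 0.0254, -0.0554, -0.0002, -0.0033, -0.0024]
[0, 0.0544, 0.0263, -0.0565, -0.0002, -0.0033, -0.0024]
[0, 0.0529, 0.0272, -0.0576, -0.0002, -0.0033, -0.0024]
[0, 0.0512, 0.0281, -0.0587, -0.0002, -0.0033, -0.0024]
[0, 0.0496, 0.029, -0.0597, -0.0002, -0.0033, -0.0024]
[0, 0.0479, 0.0298, -0.0606, -0.0002, -0.0033, -0.0024]
[0, 0.0461, 0.0306, -0.0616, -0.0002, -0.0033, -0.0024]
[0, 0.0444, 0.0313, -0.0625, -0.0002, -0.0033, -0.0024]
[0, 0.0426, 0.0321, -0.0633, -0.0002, -0.0033, -0.0024]
[0, 0.0408, 0.0328, -0.0642, -0.0002, -0.0033, -0.0024]
```

carry_out(
  plan=[
    [0, 0, 0, -0.02, 0, 0, 0],
    [0, 0, 0, -0.06, 0, 0, 0],
    [0, 0, 0, -0.1, 0, 0, 0],
    [0, 0, 0, -0.1, 0, 0, 0],
    [0, 0, 0, -0.05, 0, 0, 0],
  ],
)

```text
time_s: 3.15
eef_pos: [0.5387, -0.2713, 0.0596]
ee_rot: [179.8, 0.1, 79.3]
contact_force: [0.9, 0.7, -1.4]
opening: 0.024
finger_force: 61.4
```

```bash
python3 -c "
from h import *
st(); tipnow()
tp([.5935,-.115,.065],88,12,7)"
```

```text
3.15 [ 0.5387 -0.2713  0.0596] [1.7976e+02 6.0000e-02 7.9320e+01] [ 0.85  0.71 -1.36] 0.023979033164113095 61.444923877716064
tip [ 0.5539 -0.1907  0.0605]
tcp [ 0.5907 -0.1954  0.0811]
[0, 0.0802, 0.0353, -0.0204, -0.0003, -0.0047, -0.0034]
[0, 0.0788, 0.0371, -0.0227, -0.0003, -0.0047, -0.0034]
[0, 0.0772, 0.0388, -0.0249, -0.0003, -0.0047, -0.0034]
[0, 0.0756, 0.0405, -0.0271, -0.0003, -0.0047, -0.0034]
[0, 0.0739, 0.0421, -0.0293, -0.0003, -0.0047, -0.0034]
[0, 0.0721, 0.0438, -0.0314, -0.0003, -0.0047, -0.0034]
[0, 0.0701, 0.0454, -0.0334, -0.0003, -0.0047, -0.0034]
```

carry_out(
  plan=[
    [0, 0.08, 0.0353, -0.02, 0, -0.0047, -0.0034],
    [0, 0.079, 0.037, -0.0227, 0, -0.0047, -0.0034],
    [0, 0.077, 0.0388, -0.025, 0, -0.0047, -0.0034],
    [0, 0.0756, 0.0405, -0.027, 0, -0.0047, -0.0034],
    [0, 0.074, 0.042, -0.029, 0, -0.0047, -0.0034],
  ],
)

```text
time_s: 3.65
eef_pos: [0.575, -0.2161, 0.0729]
ee_rot: [-179.6, 8.5, 85.5]
contact_force: [-0.8, -0.9, -1.1]
opening: 0.024
finger_force: 61.4
```

carry_out(
  plan=[
    [0, 0.072, 0.0438, -0.0314, 0, -0.0047, -0.0034],
    [0, 0.07, 0.045, -0.033, 0, -0.0047, -0.0034],
    [0, 0, 0, 0, 0, 0, 0],
    [0, 0, 0, 0, 0, 0, 0],
    [0, 0, 0, 0, 0, 0, 0],
  ],
)

```text
time_s: 4.15
eef_pos: [0.5884, -0.1971, 0.0779]
ee_rot: [-179.1, 11.9, 87.9]
contact_force: [-0.1, -0.1, -1.4]
opening: 0.0243
finger_force: 61.4
```

Run:
```python
from h import *
st(); tipnow()
snap('wrist'); snap('side'); st()
s=cv2.imread('pics/side.png')[190:350,270:450]; w=cv2.imread('pics/wrist.png')[:, 90:550]
a=cv2.resize(s,None,fx=3,fy=3,interpolation=cv2.INTER_CUBIC)[:480]
cv2.imwrite('pics/m1.png',cv2.resize(np.hstack([w,a]),None,fx=.8,fy=.8))
```

```text
4.15 [ 0.5884 -0.1971  0.0779] [-179.06   11.87   87.85] [-0.12 -0.1  -1.44] 0.02432587407566269 61.438865661621094
tip [ 0.5914 -0.1168  0.062 ]
4.25 [ 0.5883 -0.1972  0.0778] [-179.06   11.85   87.83] [-0.27 -0.13 -1.11] 0.02419877014662347 61.439112424850464
```

View pics/m1.png

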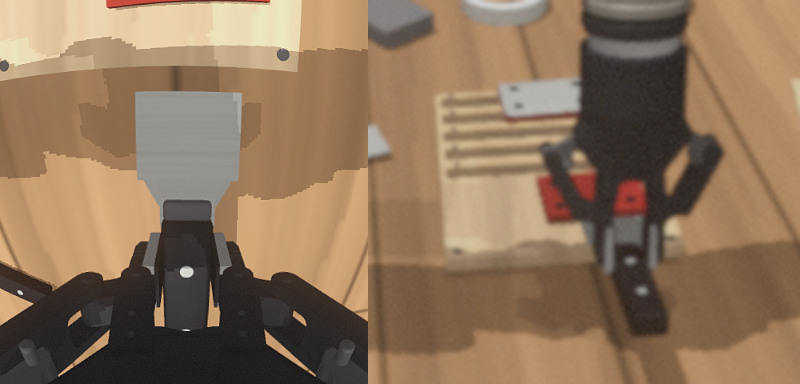

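The montage's wrist half shows the knife gripped firmly, with blade tip corners at wrist px (260,117) and (392,116). The red plate is straight ahead at the top. I'll check the in-hand pose of the blade from the wrist depth.

Run:
```python
from h import *
np.set_printoptions(precision=4,suppress=True)
z=load('wrist');K=z['K'];f=K[0,0]
v,u=np.mgrid[:480,:640];x=u-K[0,2];y=v-K[1,2];r=np.hypot(x,y)+1e-9;th=r/f
d=z['d'];dirs=np.stack([np.sin(th)*x/r,np.sin(th)*y/r,np.cos(th)],-1);C=dirs*(d/np.cos(th))[...,None]
P=(C-z['t'])@z['R']
s=state();R=Ro.from_euler('xyz',s['ee_rot'],degrees=True);T=R.inv().apply((P-s['eef_pos']).reshape(-1,3)).reshape(P.shape)
for n,(uu,vv) in dict(L=(268,124),M=(326,124),Rr=(384,124),back=(326,190)).items(): print(n,T[vv,uu],P[vv,uu])
m=np.zeros(d.shape,bool);m[122:205,270:382]=1;m&=d>0
Q=T[m];A=np.c_[Q[:,:2],np.ones(len(Q))];c=np.linalg.lstsq(A,Q[:,2],rcond=None)[0];print('blade plane z=ax+by+c deg',np.degrees(np.arctan(c[:2])),c, np.std(Q[:,2]-A@c))
# front edge column scan
for uu in(290,326,360):
    col=T[105:130,uu,:];print(uu,[(105+i,col[i,0].round(4),col[i,2].round(4)) for i in range(8,17)])
# board and plate heights
im=z['im'].astype(int)
red=(im[...,0]>110)&(im[...,1]<60)&(im[...,2]<60)&(v<20);print('red',red.sum(),np.median(P[red],0),P[red][:,1].min())
b=(v>20)&(v<60)&(u>280)&(u<400);print('board',np.median(P[b],0))
tipnow()
```

```text
L [ 0.0775 -0.0221 -0.003 ] [ 0.5692 -0.1199  0.0652]
M [ 0.0772 -0.0005 -0.0024] [ 0.5907 -0.1212  0.0644]
Rr [ 0.0776  0.021  -0.0035] [ 0.6123 -0.1215  0.065 ]
back [ 0.0519 -0.0005 -0.0014] [ 0.5898 -0.1462  0.0685]
blade plane z=ax+by+c deg [ 0.004  -0.0953] [ 0.0001 -0.0017 -0.0021] 0.0006332802102357069
290 [(113, np.float64(0.0841), np.float64(0.0627)), (114, np.float64(0.0811), np.float64(-0.0027)), (115, np.float64(0.0808), np.float64(-0.0013)), (116, np.float64(0.0803), np.float64(-0.0041)), (117, np.float64(0.08), np.float64(-0.0027)), (118, np.float64(0.0796), np.float64(-0.0023)), (119, np.float64(0.0792), np.float64(-0.0023)), (120, np.float64(0.0788), np.float64(-0.0017)), (121, np.float64(0.0785), np.float64(-0.0019))]
326 [(113, np.float64(0.0838), np.float64(0.0619)), (114, np.float64(0.0832), np.float64(0.0606)), (115, np.float64(0.0806), np.float64(-0.0026)), (116, np.float64(0.0802), np.float64(-0.0016)), (117, np.float64(0.0799), np.float64(-0.002)), (118, np.float64(0.0795), np.float64(-0.0016)), (119, np.float64(0.0791), np.float64(-0.0007)), (120, np.float64(0.0787), np.float64(-0.0011)), (121, np.float64(0.0783), np.float64(-0.0014))]
360 [(113, np.float64(0.0841), np.float64(0.0618)), (114, np.float64(0.0835), np.float64(0.0614)), (115, np.float64(0.0807), np.float64(-0.0024)), (116, np.float64(0.0804), np.float64(-0.0021)), (117, np.float64(0.08), np.float64(-0.0023)), (118, np.float64(0.0796), np.float64(-0.0023)), (119, np.float64(0.0792), np.float64(-0.0026)), (120, np.float64(0.0789), np.float64(-0.0023)), (121, np.float64(0.0785), np.float64(-0.0024))]
red 62 [ 0.5852 -0.0703  0.0316] -0.07060165499268652
board [ 0.598  -0.0885  0.0223]
tip [ 0.5914 -0.1168  0.0619]
```

```bash
sed -i 's/TIP=np.array.*/TIP=np.array([.081,0,-.001])/' h.py; python3 -c "
from h import *
st(); tipnow()
tp([.5935,-.086,.030],88,12,4)"
```

```text
4.25 [ 0.5883 -0.1972  0.0778] [-179.06   11.85   87.83] [-0.27 -0.13 -1.11] 0.02419877014662347 61.439112424850464
tip [ 0.5914 -0.1178  0.0622]
tcp [ 0.5907 -0.1654  0.0459]
[0, 0.063, 0.0026, 0.0412, -0.0007, -0.0001, -0.0001]
[0, 0.063, 0.0025, 0.0411, -0.0007, -0.0001, -0.0001]
[0, 0.063, 0.0024, 0.0411, -0.0007, -0.0001, -0.0001]
[0, 0.063, 0.0022, 0.0411, -0.0007, -0.0001, -0.0001]
```

carry_out(
  plan=[
    [0, 0.063, 0.0026, 0.041, -0.0007, 0, 0],
    [0, 0.063, 0.0025, 0.041, -0.0007, 0, 0],
    [0, 0.063, 0.0024, 0.041, -0.0007, 0, 0],
    [0, 0.063, 0.0022, 0.041, -0.0007, 0, 0],
    [0, 0, 0, 0, 0, 0, 0],
  ],
)

```text
time_s: 4.75
eef_pos: [0.5905, -0.1599, 0.044]
ee_rot: [-179.9, 11.7, 88.3]
contact_force: [0.3, 0.1, -1.3]
opening: 0.024
finger_force: 61.4
```

carry_out(
  plan=[
    [0, 0, 0, 0, 0, 0, 0],
    [0, 0, 0, 0, 0, 0, 0],
    [0, 0, 0, 0, 0, 0, 0],
    [0, 0, 0, 0, 0, 0, 0],
    [0, 0, 0, 0, 0, 0, 0],
  ],
)

```text
time_s: 5.25
eef_pos: [0.5918, -0.1635, 0.0463]
ee_rot: [179.9, 11.8, 88.0]
contact_force: [-0.2, -0.7, -0.9]
opening: 0.0242
finger_force: 61.4
```

```bash
python3 -c "
from h import *
st(); tipnow()
tp([.5935,-.084,.0245],88,12,5)"
```

```text
5.25 [ 0.5918 -0.1635  0.0463] [179.86  11.81  87.97] [-0.24 -0.69 -0.91] 0.024230406102464033 61.44038915634155
tip [ 0.5946 -0.0841  0.0307]
tcp [ 0.5907 -0.1634  0.0404]
[0, 0.0017, -0.0014, 0.0077, 0.0001, -0.0001, -0.0]
[0, 0.0017, -0.0014, 0.0077, 0.0001, -0.0001, -0.0]
[0, 0.0017, -0.0014, 0.0077, 0.0001, -0.0001, -0.0]
[0, 0.0017, -0.0014, 0.0077, 0.0001, -0.0001, -0.0]
[0, 0.0017, -0.0014, 0.0077, 0.0001, -0.0001, -0.0]
```

carry_out(
  plan=[
    [0, 0.0017, -0.0014, 0.0077, 0, 0, 0],
    [0, 0.0017, -0.0014, 0.0077, 0, 0, 0],
    [0, 0.0017, -0.0014, 0.0077, 0, 0, 0],
    [0, 0, 0, 0, 0, 0, 0],
    [0, 0, 0, 0, 0, 0, 0],
  ],
)

```text
time_s: 5.75
eef_pos: [0.591, -0.163, 0.0424]
ee_rot: [179.9, 11.8, 88.0]
contact_force: [0.2, -0.1, -0.4]
opening: 0.0243
finger_force: 61.4
```

carry_out(
  plan=[
    [0, 0.0015, 0, 0.006, 0, 0, 0],
    [0, 0.0015, 0, 0.006, 0, 0, 0],
    [0, 0, 0, 0, 0, 0, 0],
    [0, 0, 0, 0, 0, 0, 0],
    [0, 0, 0, 0, 0, 0, 0],
  ],
)

```text
time_s: 6.25
eef_pos: [0.5911, -0.163, 0.0406]
ee_rot: [179.9, 11.8, 88.0]
contact_force: [-0.1, 1.1, -1.0]
opening: 0.024
finger_force: 61.4
```

```bash
python3 -c "
from h import *
st(); tipnow()"
```

```text
6.25 [ 0.5911 -0.163   0.0406] [179.89  11.8   88.01] [-0.09  1.14 -0.95] 0.023971299172490246 61.44061088562012
tip [ 0.5938 -0.0835  0.025 ]
```

carry_out(
  plan=[
    [0, 0.0013, 0, 0.006, 0, 0, 0],
    [0, 0, 0, 0, 0, 0, 0],
    [0, 0, 0, 0, 0, 0, 0],
    [0, 0, 0, 0, 0, 0, 0],
    [0, 0, 0, 0, 0, 0, 0],
  ],
)

```text
time_s: 6.75
eef_pos: [0.591, -0.163, 0.0397]
ee_rot: [179.9, 11.8, 88.0]
contact_force: [0.3, -0.1, -1.2]
opening: 0.0243
finger_force: 61.4
```

carry_out(
  plan=[
    [0, 0.0013, 0, 0.006, 0, 0, 0],
    [0, 0, 0, 0, 0, 0, 0],
    [0, 0, 0, 0, 0, 0, 0],
    [0, 0, 0, 0, 0, 0, 0],
    [0, 0, 0, 0, 0, 0, 0],
  ],
)

```text
time_s: 7.25
eef_pos: [0.5911, -0.163, 0.0389]
ee_rot: [179.9, 11.8, 88.0]
contact_force: [-1.1, 0.2, -0.1]
opening: 0.024
finger_force: 61.5
```

```bash
python3 -c "
from h import *
st(); tipnow()"
```

```text
7.25 [ 0.5911 -0.163   0.0389] [179.88  11.8   88.  ] [-1.06  0.17 -0.12] 0.02399620023304588 61.4774751663208
tip [ 0.5939 -0.0835  0.0233]
```

carry_out(
  plan=[
    [0, 0.001, 0, 0.004, 0, 0, 0],
    [0, 0, 0, 0, 0, 0, 0],
    [0, 0, 0, 0, 0, 0, 0],
    [0, 0, 0, 0, 0, 0, 0],
    [0, 0, 0, 0, 0, 0, 0],
  ],
)

```text
time_s: 7.75
eef_pos: [0.5912, -0.163, 0.0383]
ee_rot: [179.9, 11.8, 88.0]
contact_force: [0.2, 0.0, -0.0]
opening: 0.0237
finger_force: 61.6
```

```bash
python3 -c "
from h import *
st(); tipnow(); print(state()['moment'])
F=[]
import json
for i in range(3):
    optics.get_image('wrist'); s=state(); print(s['contact_force'].round(2),s['moment'].round(3),s['eef_pos'].round(4))"
```

```text
7.75 [ 0.5912 -0.163   0.0383] [179.87  11.81  88.  ] [ 0.22  0.03 -0.04] 0.02373631879466743 61.6059136390686
tip [ 0.5939 -0.0836  0.0227]
[ 0.2758287  -0.0628889   0.02355186]
[-0.29 -0.05  0.75] [0.217 0.025 0.004] [ 0.5912 -0.1631  0.0383]
[ 0.49 -1.63  0.23] [ 0.222 -0.054  0.006] [ 0.5912 -0.1631  0.0383]
[ 0.03 -0.88  0.14] [0.213 0.027 0.   ] [ 0.5912 -0.163   0.0383]
```

carry_out(
  plan=[
    [0, 0.0163, 0, -0.0035, 0, 0, 0],
    [0, 0.0163, 0, -0.0035, 0, 0, 0],
    [0, 0.0163, 0, -0.0035, 0, 0, 0],
    [0, 0.0163, 0, -0.0035, 0, 0, 0],
    [0, 0.0163, 0, -0.0035, 0, 0, 0],
  ],
)

```text
time_s: 8.4
eef_pos: [0.5915, -0.1501, 0.0382]
ee_rot: [179.9, 11.8, 88.0]
contact_force: [-0.4, -1.7, 0.6]
opening: 0.0241
finger_force: 61.6
```

carry_out(
  plan=[
    [0, 0.0163, 0, -0.0035, 0, 0, 0],
    [0, 0.0163, 0, -0.0035, 0, 0, 0],
    [0, 0.0163, 0, -0.0035, 0, 0, 0],
    [0, 0, 0, 0, 0, 0, 0],
    [0, 0, 0, 0, 0, 0, 0],
  ],
)

```text
time_s: 8.9
eef_pos: [0.5917, -0.1428, 0.0383]
ee_rot: [179.9, 11.8, 88.0]
contact_force: [-0.5, -2.0, 1.9]
opening: 0.0243
finger_force: 61.6
```

```bash
cat >> h.py <<'E'
def ck():
    st(); tipnow(); F=[]
    for i in range(4):
        optics.get_image('side'); s=state(); F.append(np.r_[s['contact_force'],s['moment']])
    print('mean',np.mean(F,0).round(3))
def wtool():
    snap('wrist'); z=load('wrist');K=z['K'];f=K[0,0]
    v,u=np.mgrid[:480,:640];x=u-K[0,2];y=v-K[1,2];r=np.hypot(x,y)+1e-9;th=r/f
    d=z['d'];dirs=np.stack([np.sin(th)*x/r,np.sin(th)*y/r,np.cos(th)],-1);C=dirs*(d/np.cos(th))[...,None]
    return (C-z['t'])@z['R'],z['im'].astype(int)
E
python3 - <<'E'
from h import *
ck(); P,im=wtool()
red=(im[...,0]>110)&(im[...,1]<60)&(im[...,2]<60)&(P[...,2]<.1)
Q=P[red];print(red.sum(),Q.min(0),Q.max(0),np.median(Q,0))
print('yband',[ (y.round(3),np.nanmedian(Q[abs(Q[:,1]-y)<.004][:,2]).round(4)) for y in np.arange(-.075,.02,.01) if (abs(Q[:,1]-y)<.004).sum()>5])
cv2.imwrite('pics/w2.png',cv2.imread('pics/wrist.png')[:260,120:520])
E
```

```text
8.9 [ 0.5917 -0.1428  0.0383] [179.9   11.8   88.01] [-0.51 -2.04  1.91] 0.024319075407980836 61.596912145614624
tip [ 0.5945 -0.0634  0.0227]
mean [-0.512 -2.616  1.632 -0.271  0.086 -0.004]
6213 [ 0.54712374 -0.06521964  0.02989109] [ 0.6383254  -0.01678667  0.03485499] [ 0.60162136 -0.05908253  0.03245287]
yband [(np.float64(-0.065), np.float64(0.0324)), (np.float64(-0.055), np.float64(0.0325)), (np.float64(-0.045), np.float64(0.0325)), (np.float64(-0.035), np.float64(0.0323)), (np.float64(-0.025), np.float64(0.0324))]
```

View pics/w2.png

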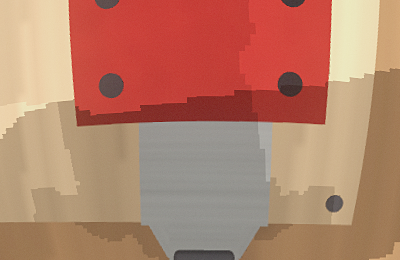

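The crop shows the blade's tip under the near edge of the red plate at about (200,125), and the plate is already sliding. I'll continue gently.

carry_out(
  plan=[
    [0, 0.013, 0, -0.0028, 0, 0, 0],
    [0, 0.013, 0, -0.0028, 0, 0, 0],
    [0, 0.013, 0, -0.0028, 0, 0, 0],
    [0, 0.013, 0, -0.0028, 0, 0, 0],
    [0, 0, 0, 0, 0, 0, 0],
  ],
)

```text
time_s: 9.65
eef_pos: [0.5921, -0.1341, 0.0383]
ee_rot: [179.9, 11.8, 88.1]
contact_force: [-0.0, -4.1, -0.1]
opening: 0.0243
finger_force: 61.6
```

```bash
cat >> h.py <<'E'
def red():
    P,im=wtool(); red=(im[...,0]>90)&(im[...,1]<60)&(im[...,2]<60)&(P[...,2]<.1)
    Q=P[red];print(red.sum(),Q.min(0),Q.max(0))
    print('band',[ (float(y.round(3)),float(np.nanmedian(Q[abs(Q[:,1]-y)<.004][:,2]).round(4))) for y in np.arange(-.075,.05,.01) if (abs(Q[:,1]-y)<.004).sum()>5])
    for x in(.56,.625): print('near edge x',x,Q[abs(Q[:,0]-x)<.004][:,1].min())
E
python3 -c "
from h import *
ck();red()"
```

```text
9.65 [ 0.5921 -0.1341  0.0383] [179.89  11.76  88.05] [-0.03 -4.05 -0.12] 0.024343281321569165 61.58419132232666
tip [ 0.5948 -0.0546  0.0227]
mean [-1.050e-01 -2.078e+00  8.080e-01 -9.600e-02  2.000e-03 -1.700e-02]
4881 [ 0.54743644 -0.05640515  0.02966415] [ 0.63863625 -0.00949031  0.03492154]
band [(-0.055, 0.0325), (-0.045, 0.0325), (-0.035, 0.0325), (-0.025, 0.0324), (-0.015, 0.0324)]
near edge x 0.56 -0.05427048532191062
near edge x 0.625 -0.05621564027169008
```

carry_out(
  plan=[
    [0, 0.008, 0, -0.0017, 0, 0, 0],
    [0, 0.008, 0, -0.0017, 0, 0, 0],
    [0, 0.008, 0, -0.0017, 0, 0, 0],
    [0, 0, 0, 0, 0, 0, 0],
    [0, 0, 0, 0, 0, 0, 0],
  ],
)

```text
time_s: 10.4
eef_pos: [0.5919, -0.1323, 0.0384]
ee_rot: [179.9, 11.9, 88.0]
contact_force: [0.0, -5.3, 1.8]
opening: 0.0239
finger_force: 61.6
```

```bash
python3 -c "
from h import *
ck();red()"
```

```text
10.4 [ 0.5919 -0.1323  0.0384] [179.91  11.87  87.97] [ 0.04 -5.32  1.85] 0.02389786977240638 61.593589782714844
tip [ 0.5947 -0.0528  0.0227]
mean [-4.160e-01 -5.174e+00  1.023e+00 -8.390e-01  1.180e-01 -5.000e-03]
5272 [ 0.54688585 -0.05532911  0.03031515] [ 0.63860345 -0.00614439  0.03505817]
band [(-0.055, 0.0326), (-0.045, 0.0326), (-0.035, 0.0326), (-0.025, 0.0325), (-0.015, 0.0324)]
near edge x 0.56 -0.052698708934096096
near edge x 0.625 -0.0551606472387526
```

carry_out(
  plan=[
    [0, 0.0019, 0, -0.0072, 0, 0, 0],
    [0, 0.0019, 0, -0.0072, 0, 0, 0],
    [0, 0.0019, 0, -0.0072, 0, 0, 0],
    [0, 0, 0, 0, 0, 0, 0],
    [0, 0, 0, 0, 0, 0, 0],
  ],
)

```text
time_s: 11.15
eef_pos: [0.5916, -0.129, 0.0407]
ee_rot: [180.0, 11.8, 88.1]
contact_force: [-0.7, -2.1, -3.9]
opening: 0.0241
finger_force: 61.1
```

```bash
python3 -c "
from h import *
ck();red()"
```

```text
11.15 [ 0.5916 -0.129   0.0407] [179.98  11.75  88.05] [-0.67 -2.1  -3.85] 0.024138073574961706 61.13000750541687
tip [ 0.5943 -0.0496  0.0251]
mean [-0.633 -2.84  -2.87  -0.38   0.166 -0.004]
5732 [ 0.54650935 -0.05563703  0.03064234] [ 0.63888267 -0.00514413  0.03740803]
band [(-0.055, 0.0352), (-0.045, 0.035), (-0.035, 0.0342), (-0.025, 0.0338), (-0.015, 0.0332), (-0.005, 0.0329)]
near edge x 0.56 -0.05222578335650947
near edge x 0.625 -0.0551312967539164
```

The plate is now tilting on the blade, with the tip about 6 mm under the edge and a load of about 1.8 N. Next I'll work out the arc waypoints.

```bash
cat >> h.py <<'E'
def arc(phis,rho=.047,extra=[],ys=.0045,zb=.0222):
    s=state();R=Ro.from_euler('xyz',s['ee_rot'],degrees=True);t=s['eef_pos']+R.apply(TIP);p=t[1:]
    W=[(ys-.01*np.sin(a)-rho*np.cos(a),zb+rho*np.sin(a)-.001) for a in np.radians(phis)]+list(extra)
    for w in W:
        d=np.array([0,*(np.array(w)-p)]);q=R.inv().apply(d)/.15;print(np.round(w,4),[0]+[float(round(x,4)) for x in q]+[0,0,0],np.linalg.norm(d).round(4));p=np.array(w)
E
python3 -c "
from h import *
arc([7,13,20,28,36])"
```

```text
[-0.0434  0.0269] [0, 0.0393, -0.0014, -0.0181, 0, 0, 0] 0.0065
[-0.0435  0.0318] [0, -0.0077, 0.0001, -0.0314, 0, 0, 0] 0.0048
[-0.0431  0.0373] [0, -0.0045, -0.0001, -0.0365, 0, 0, 0] 0.0055
[-0.0417  0.0433] [0, 0.0009, -0.0003, -0.041, 0, 0, 0] 0.0061
[-0.0394  0.0488] [0, 0.0074, -0.0005, -0.0394, 0, 0, 0] 0.006
```

carry_out(
  plan=[
    [0, 0.02, 0, -0.009, 0, 0, 0],
    [0, 0.02, 0, -0.009, 0, 0, 0],
    [0, -0.0077, 0, -0.031, 0, 0, 0],
    [0, -0.0045, 0, -0.036, 0, 0, 0],
    [0, 0, 0, 0, 0, 0, 0],
  ],
)

```text
time_s: 11.9
eef_pos: [0.5936, -0.1214, 0.0542]
ee_rot: [179.7, 11.7, 88.1]
contact_force: [1.0, -0.5, -2.7]
opening: 0.0243
finger_force: 61.2
```

```bash
python3 -c "
from h import *
ck();red()
arc([28,36,44,52,60,67,74,81,88],extra=[(0,.068),(.006,.067),(.012,.066)])"
```

```text
11.9 [ 0.5936 -0.1214  0.0542] [179.74  11.71  88.06] [ 0.99 -0.51 -2.73] 0.02430844040320498 61.240915060043335
tip [ 0.5963 -0.0419  0.0388]
mean [-0.034  0.062 -2.678  0.223 -0.014 -0.023]
14244 [ 0.54647266 -0.05508363  0.02862072] [0.63943851 0.00547682 0.05309775]
band [(-0.055, 0.0507), (-0.045, 0.0493), (-0.035, 0.0454), (-0.025, 0.0418), (-0.015, 0.0378), (-0.005, 0.0341), (0.005, 0.0316)]
near edge x 0.56 -0.05059391776526361
near edge x 0.625 -0.055083631592288136
[-0.0417  0.0433] [0, 0.0038, -0.0003, -0.0411, 0, 0, 0] 0.0062
[-0.0394  0.0488] [0, 0.0074, -0.0004, -0.0394, 0, 0, 0] 0.006
[-0.0363  0.0538] [0, 0.0137, -0.0007, -0.0371, 0, 0, 0] 0.0059
[-0.0323  0.0582] [0, 0.0197, -0.0008, -0.034, 0, 0, 0] 0.0059
[-0.0277  0.0619] [0, 0.0254, -0.001, -0.0303, 0, 0, 0] 0.0059
[-0.0231  0.0645] [0, 0.0265, -0.001, -0.023, 0, 0, 0] 0.0053
[-0.0181  0.0664] [0, 0.03, -0.0011, -0.0193, 0, 0, 0] 0.0054
[-0.0127  0.0676] [0, 0.0331, -0.0012, -0.0154, 0, 0, 0] 0.0055
[-0.0071  0.0682] [0, 0.0357, -0.0013, -0.0112, 0, 0, 0] 0.0056
[0.    0.068] [0, 0.0468, -0.0016, -0.0086, 0, 0, 0] 0.0071
[0.006 0.067] [0, 0.0405, -0.0014, -0.0016, 0, 0, 0] 0.0061
[0.012 0.066] [0, 0.0405, -0.0014, -0.0016, 0, 0, 0] 0.0061
```

The plate is at about 20° and the load is as expected.

carry_out(
  plan=[
    [0, 0.0038, 0, -0.041, 0, 0, 0],
    [0, 0.0074, 0, -0.0394, 0, 0, 0],
    [0, 0.0137, 0, -0.037, 0, 0, 0],
    [0, 0.0197, 0, -0.034, 0, 0, 0],
    [0, 0, 0, 0, 0, 0, 0],
  ],
)

```text
time_s: 12.65
eef_pos: [0.5935, -0.1111, 0.0751]
ee_rot: [179.8, 11.8, 88.1]
contact_force: [0.1, -0.8, -1.5]
opening: 0.0242
finger_force: 61.4
```

```bash
python3 -c "
from h import *
ck();red()
arc([60,67,74,81,88],extra=[(0,.068),(.006,.067),(.012,.066)])
cv2.imwrite('pics/w3.png',cv2.imread('pics/wrist.png')[:260,120:520])"
```

```text
12.65 [ 0.5935 -0.1111  0.0751] [179.78  11.8   88.06] [ 0.08 -0.84 -1.53] 0.024162012842075566 61.35801672935486
tip [ 0.5962 -0.0317  0.0595]
mean [ 0.638 -0.89  -1.685  0.019 -0.164 -0.036]
15585 [ 0.54718733 -0.03964239  0.02600738] [0.63889491 0.00788808 0.07537864]
band [(-0.035, 0.0717), (-0.025, 0.0658), (-0.015, 0.0537), (-0.005, 0.0422), (0.005, 0.0285)]
near edge x 0.56 -0.03640958945803105
near edge x 0.625 -0.03925580870699103
[-0.0277  0.0619] [0, 0.0298, -0.0012, -0.031, 0, 0, 0] 0.0065
[-0.0231  0.0645] [0, 0.0264, -0.001, -0.023, 0, 0, 0] 0.0053
[-0.0181  0.0664] [0, 0.03, -0.0011, -0.0193, 0, 0, 0] 0.0054
[-0.0127  0.0676] [0, 0.0331, -0.0012, -0.0154, 0, 0, 0] 0.0055
[-0.0071  0.0682] [0, 0.0357, -0.0013, -0.0112, 0, 0, 0] 0.0056
[0.    0.068] [0, 0.0468, -0.0017, -0.0086, 0, 0, 0] 0.0071
[0.006 0.067] [0, 0.0405, -0.0014, -0.0017, 0, 0, 0] 0.0061
[0.012 0.066] [0, 0.0405, -0.0014, -0.0017, 0, 0, 0] 0.0061
```

View pics/w3.png

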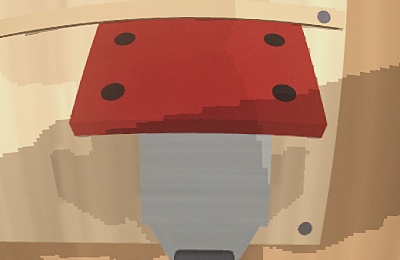

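The crop shows the plate leaning at about 50° against the first strip, with the blade under it at (200,140). I'll continue the arc.

carry_out(
  plan=[
    [0, 0.0298, 0, -0.031, 0, 0, 0],
    [0, 0.0264, 0, -0.023, 0, 0, 0],
    [0, 0.03, 0, -0.019, 0, 0, 0],
    [0, 0.033, 0, -0.0154, 0, 0, 0],
    [0, 0, 0, 0, 0, 0, 0],
  ],
)

```text
time_s: 13.4
eef_pos: [0.5939, -0.089, 0.0834]
ee_rot: [179.8, 11.7, 88.2]
contact_force: [-0.5, 1.1, -1.6]
opening: 0.0241
finger_force: 61.4
```

```bash
python3 -c "
from h import *
ck();P,im=wtool();r=(im[...,0]>90)&(im[...,1]<60)&(im[...,2]<60)&(P[...,2]<.1);Q=P[r];print(r.sum(),Q.min(0),Q.max(0))
arc([88],extra=[(0,.067),(.006,.066),(.012,.065),(.018,.064)])
cv2.imwrite('pics/w4.png',cv2.imread('pics/wrist.png')[:260,120:520])"
```

```text
13.4 [ 0.5939 -0.089   0.0834] [179.85  11.68  88.16] [-0.48  1.07 -1.6 ] 0.02413522053344522 61.42473220825195
tip [ 0.5964 -0.0095  0.068 ]
mean [ 0.054  0.029 -1.708  0.287  0.004  0.031]
4725 [ 0.54835916 -0.01000399  0.02607495] [0.63858745 0.00773406 0.08444144]
[-0.0071  0.0682] [0, 0.0332, -0.0012, -0.0124, 0, 0, 0] 0.0053
[0.    0.067] [0, 0.0481, -0.0017, -0.0021, 0, 0, 0] 0.0072
[0.006 0.066] [0, 0.0405, -0.0014, -0.0017, 0, 0, 0] 0.0061
[0.012 0.065] [0, 0.0405, -0.0014, -0.0017, 0, 0, 0] 0.0061
[0.018 0.064] [0, 0.0405, -0.0014, -0.0017, 0, 0, 0] 0.0061
```

carry_out(
  plan=[
    [0, 0.027, 0, -0.005, 0, 0, 0],
    [0, 0.027, 0, -0.003, 0, 0, 0],
    [0, 0.027, 0, -0.002, 0, 0, 0],
    [0, 0.027, 0, -0.002, 0, 0, 0],
    [0, 0.02, 0, -0.002, 0, 0, 0],
  ],
)

```text
time_s: 14.15
eef_pos: [0.5941, -0.0715, 0.0811]
ee_rot: [179.9, 11.8, 88.0]
contact_force: [-0.2, 0.6, -1.7]
opening: 0.0244
finger_force: 61.4
```

```bash
python3 -c "
from h import *
ck()
P,im=wtool();r=(im[...,0]>90)&(im[...,1]<60)&(im[...,2]<60)&(P[...,2]<.1);Q=P[r];print(r.sum());print(Q.min(0),Q.max(0)) if r.sum() else 0
cv2.imwrite('pics/w4.png',cv2.imread('pics/wrist.png')[:260,120:520])"
```

```text
14.15 [ 0.5941 -0.0715  0.0811] [179.89  11.76  88.04] [-0.18  0.55 -1.7 ] 0.024441312894654062 61.44196629524231
tip [0.5968 0.0079 0.0656]
mean [-0.268  0.361 -1.306  0.288 -0.019  0.008]
0
```

View pics/w4.png

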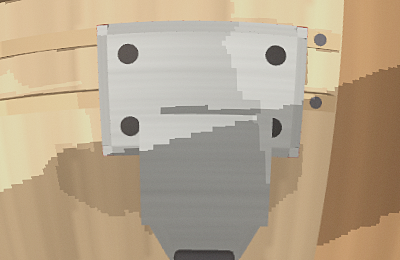

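The plate has tipped over and lies bare face up across the strips, with corners at (98,25), (305,28), (298,157) and (105,155). The blade hovers clear above it. I'll retract and take the knife back to the bench.

Run:
```python
from h import *
plan([.585,-.275,.10],[180,0,86],0,9)
P,im=wtool()
# plate top plane
m=(P[...,2]>.04)&(P[...,2]<.05)&(abs(P[...,0]-.594)<.06)&(P[...,1]<.07)
Q=P[m];A=np.c_[Q[:,:2],np.ones(len(Q))];c=np.linalg.lstsq(A,Q[:,2],rcond=None)[0];print(m.sum(),c,Q.min(0),Q.max(0),np.median(Q,0))
```

```text
[0, -0.1498, -0.0015, 0.0171, 0.0001, 0.0036, 0.0006]
[0, -0.1502, -0.0009, 0.0137, 0.0001, 0.0036, 0.0006]
[0, -0.1504, -0.0003, 0.0102, 0.0001, 0.0036, 0.0006]
[0, -0.1506, 0.0003, 0.0068, 0.0001, 0.0036, 0.0006]
[0, -0.1507, 0.0009, 0.0033, 0.0001, 0.0036, 0.0006]
[0, -0.1508, 0.0015, -0.0001, 0.0001, 0.0036, 0.0006]
[0, -0.1507, 0.0021, -0.0036, 0.0001, 0.0036, 0.0006]
[0, -0.1506, 0.0026, -0.007, 0.0001, 0.0036, 0.0006]
[0, -0.1504, 0.0032, -0.0105, 0.0001, 0.0036, 0.0006]
21829 [-0.00024273 -0.00634469  0.04440253] [ 0.54822335 -0.01732856  0.04021521] [0.64098002 0.04647582 0.04729391] [0.59423502 0.0215792  0.0442108 ]
```

carry_out(
  plan=[
    [0, -0.05, 0, -0.05, 0, 0.0036, 0.0006],
    [0, -0.15, 0, 0.01, 0, 0.0036, 0.0006],
    [0, -0.15, 0, 0.01, 0, 0.0036, 0.0006],
    [0, -0.15, 0, 0.007, 0, 0.0036, 0.0006],
    [0, -0.15, 0, 0.003, 0, 0.0036, 0.0006],
  ],
)

```text
time_s: 14.95
eef_pos: [0.5897, -0.1692, 0.0992]
ee_rot: [179.7, 5.3, 86.9]
contact_force: [0.5, -0.3, -2.0]
opening: 0.0239
finger_force: 61.4
```

carry_out(
  plan=[
    [0, -0.15, 0.0015, 0, 0, 0.0036, 0.0006],
    [0, -0.15, 0.002, -0.0036, 0, 0.0036, 0.0006],
    [0, -0.15, 0.0026, -0.007, 0, 0.0036, 0.0006],
    [0, -0.15, 0.0032, -0.0105, 0, 0.0036, 0.0006],
    [0, -0.1, 0, 0, 0, 0, 0],
  ],
)

```text
time_s: 15.45
eef_pos: [0.5839, -0.2772, 0.1077]
ee_rot: [179.7, 0.3, 85.8]
contact_force: [-0.1, -0.8, -1.0]
opening: 0.0245
finger_force: 61.4
```

carry_out(
  plan=[
    [0, 0, 0, 0.1, 0, 0, 0],
    [0, 0, 0, 0.15, 0, 0, 0],
    [0, 0, 0, 0.1, 0, 0, 0],
    [0, 0, 0, 0, 0, 0, 0],
    [0, 0, 0, 0, 0, 0, 0],
  ],
)

```text
time_s: 15.95
eef_pos: [0.5853, -0.271, 0.0545]
ee_rot: [179.8, 0.1, 86.2]
contact_force: [0.8, -0.4, -1.0]
opening: 0.0238
finger_force: 61.4
```

Run:
```python
from h import *
ck(); plan([.585,-.275,.010],[180,0,86],0,5)
```

```text
15.95 [ 0.5853 -0.271   0.0545] [1.7976e+02 7.0000e-02 8.6210e+01] [ 0.78 -0.38 -0.99] 0.023773626438341952 61.41556262969971
tip [ 0.5906 -0.1901  0.0554]
mean [ 1.045 -0.056 -0.471  0.005  0.021  0.011]
[0, -0.0031, -0.002, 0.0619, 0.0002, 0.0001, 0.0001]
[0, -0.0031, -0.0019, 0.0619, 0.0002, 0.0001, 0.0001]
[0, -0.0032, -0.0018, 0.0619, 0.0002, 0.0001, 0.0001]
[0, -0.0032, -0.0017, 0.0619, 0.0002, 0.0001, 0.0001]
[0, -0.0032, -0.0016, 0.0619, 0.0002, 0.0001, 0.0001]
```

carry_out(
  plan=[
    [0, 0, 0, 0.08, 0, 0, 0],
    [0, 0, 0, 0.08, 0, 0, 0],
    [0, 0, 0, 0.07, 0, 0, 0],
    [0, 0, 0, 0.05, 0, 0, 0],
    [0, 0, 0, 0, 0, 0, 0],
  ],
)

```text
time_s: 16.65
eef_pos: [0.5839, -0.2722, 0.0108]
ee_rot: [179.9, 0.1, 86.1]
contact_force: [-0.3, 0.6, -2.2]
opening: 0.0242
finger_force: 61.4
```

```bash
python3 -c "
from h import *
ck()"
```

```text
16.65 [ 0.5839 -0.2722  0.0108] [1.7992e+02 5.0000e-02 8.6100e+01] [-0.3   0.59 -2.21] 0.02418121572210343 61.417672634124756
tip [ 0.5894 -0.1914  0.0117]
mean [-0.188  0.027 -0.311  0.024  0.017  0.028]
```

carry_out(
  plan=[
    [0, 0, 0, 0.01, 0, 0, 0],
    [0, 0, 0, 0.01, 0, 0, 0],
    [0, 0, 0, 0, 0, 0, 0],
    [0, 0, 0, 0, 0, 0, 0],
    [0, 0, 0, 0, 0, 0, 0],
  ],
)

```text
time_s: 17.35
eef_pos: [0.5855, -0.2727, 0.0102]
ee_rot: [179.7, 0.1, 86.1]
contact_force: [0.0, -0.9, -0.7]
opening: 0.0237
finger_force: 61.4
```

carry_out(
  plan=[
    [0.6, 0, 0, 0, 0, 0, 0],
    [0.6, 0, 0, 0, 0, 0, 0],
    [0.6, 0, 0, 0, 0, 0, 0],
    [0.6, 0, 0, 0, 0, 0, 0],
    [0.6, 0, 0, 0, 0, 0, 0],
  ],
)

```text
time_s: 17.85
eef_pos: [0.5856, -0.2727, 0.0102]
ee_rot: [179.7, 0.1, 86.1]
contact_force: [0.5, -0.4, 1.0]
opening: 0.0512
finger_force: 0.0
```

carry_out(
  plan=[
    [0.6, 0, 0, -0.05, 0, 0, 0],
    [0.6, 0, 0, -0.15, 0, 0, 0],
    [0.6, 0, 0, -0.25, 0, 0, 0],
    [0.6, 0, 0, -0.3, 0, 0, 0],
    [0.6, 0, 0, -0.2, 0, 0, 0],
  ],
)

```text
time_s: 18.35
eef_pos: [0.5861, -0.2726, 0.1569]
ee_rot: [179.4, 0.2, 86.1]
contact_force: [-0.1, -0.1, 0.4]
opening: 0.0515
finger_force: 0.0
```

Run:
```python
from h import *
np.set_printoptions(precision=4,suppress=True)
st()
snap('scene');snap('side')
a=cv2.imread('pics/scene.png')[100:340,170:430];b=cv2.imread('pics/side.png')[190:430,240:440]
cv2.imwrite('pics/f.png',cv2.resize(np.hstack([a,b]),None,fx=1.7,fy=1.7,interpolation=cv2.INTER_CUBIC))
P=cloud(load('scene'))
D=np.linalg.norm(P[...,:2]-[.594,.017],axis=-1);m=(D<.06)&(P[...,2]>.038);Q=P[m];print('plate',m.sum(),np.median(Q,0),cv2.minAreaRect((Q[:,:2]*1000).astype(np.float32)))
D=np.linalg.norm(P[...,:2]-[.583,-.3],axis=-1);m=(D<.1)&(P[...,2]>.013)&(P[...,2]<.04);Q=P[m];print('knife',m.sum(),np.median(Q,0),np.percentile(Q[:,2],[5,50,95]))
```

```text
18.35 [ 0.5861 -0.2726  0.1569] [179.42   0.21  86.1 ] [-0.09 -0.07  0.36] 0.05151654642239633 0.0
plate 866 [0.597  0.0175 0.0454] ((593.9209594726562, 29.2736759185791), (90.18071746826172, 112.20929718017578), 88.71401977539062)
knife 395 [ 0.5822 -0.287   0.0186] [0.0135 0.0186 0.0226]
```

View pics/f.png

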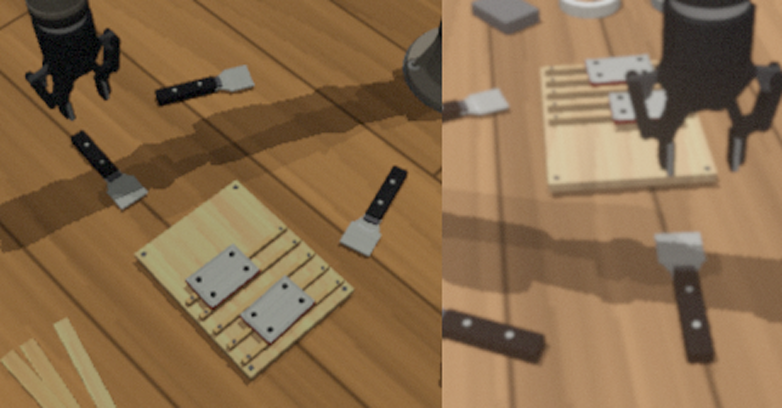

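The final montage shows the plate flat across the first two strips with its bare face up at (223,276). The done plate is undisturbed, and the knife lies flat on the bench at (105,165), clear of the rack. I'm handing the job in.

```bash
python3 -c "
from h import *
print(arm.job_done())"
```

```text
the job is handed in; nothing more can be done
None
```

The plate was levered over and lies flat across the first two strips with its bare face up, the knife is back flat on the bench clear of the rack, and the job is handed in; the hand-in returned no verdict.

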